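# Show the window stencil to the phone

## Robot

A 6-joint arm with a two-finger parallel gripper is mounted at the origin on the work surface. World frame = base frame: x ahead of the robot, y to its left, z up, the work surface at z = 0. Lengths are in mm, angles in degrees, forces in N, time in s.
With the tool pointing down it reaches from about 300 to 850 mm from the base axis. Payload 4.2 kg.
Tool frame: the origin (TCP) lies between the finger pads; the fingertips stand 8 mm ahead of it and the grasp point (between the pads) lies 11 mm behind it; z points along the fingers, y is the line along which they close (so a half turn about z gives the same grasp; the last joint's range is limited). The gripper opens to 91 mm and grips with 3 to 60 N. Pads are 32 mm wide; open, the fingers measure 118 mm over their backs; the gripper's body (76 mm by 178 mm) begins 60 mm behind the grasp point.
Start: joints at [74.828, 18.312, 89.639, -0, 72.044, -1.146], TCP at [139.359, 557.872, 221.976] pointing down, gripper open.
Joint ranges: [-177.97, 177.97], [-48.28, 115.42], [12.27, 149.76], [-77.06, 257.06], [2.81, 150.46], [-146.56, 146.56]. Speed limits (degrees/s): [147.25, 147.25, 180, 180, 180, 180].

## Interface

Orientations are given as [roll, pitch, yaw] about the fixed x, y, z axes, in that order (R = Rz(yaw) Ry(pitch) Rx(roll)).
In Python, from cell import monitor, cams, job gives the robot as it stands. The module is installed in compiled form; this text tells all that it offers.
- The arm moves only by the tool apply_moves, never from a script. Its arguments are lists of equal length, an entry for each row: "grip": the finger opening in mm, from 0 to 91.2; "offset": the shift along the tool's x, y, z in units of 50 mm (1.0 is 50 mm), a list of three; "dr": the turn, a rotation vector about the tool's x, y, z in units of 8 degrees (1.0 is 8 degrees), a list of three. In form: {"grip": [grip, ...], "offset": [[tx, ty, tz], ...], "dr": [[ax, ay, az], ...]}. A call has 1 to 12 rows; each row is the pose to reach, as a shift and turn from the pose commanded when the call began, along the tool's axes at that moment; what a row does not reach only later rows make up. A row lasts 1/10 s, in which the tool goes at most 50 mm and 8.59 degrees, less where a joint would pass 70% of its speed; a pose out of reach is approached as far as the arm can. A call with a gripper value outside its range is refused whole. The fingers move at their own pace and stop on an object; "grip_force" is the grip in N (left out, the last holds). Time passes only in rows, so rows that repeat a pose let the fingers close. It gives the time, the measured TCP pose, the force, the opening and the grip force at its end, in the units of the state.
- monitor.sense(): the state, without advancing time (a new reading comes with each control period).
- cams.read_camera(name): name is "side" or "top"; returns a dict with "frame" (400x640x3 uint8, red, green, blue), "fx", "fy", "cx", "cy" (pixels), "dist_coeffs" ([k1, k2, p1, p2, k3] as OpenCV has them; the pictures are not rectified), "R" (3x3) and "t" (3): a world point X has camera coordinates R X + t. Camera axes: x right, y down, z forward; pixel columns grow to the right and rows downward; lengths in mm; the calibration is good to about 2 mm. A picture is of the moment at which its call begins. There is no depth.
- job.sign_off(): hands the job in; it is judged then, once.
The state is a dict: "t": time; "joint_positions": joint angles; "qd": joint speeds; "joint_torque": joint torques, N m; "ee_pos": TCP position; "eef_rot": TCP orientation; "ft_force": force on the tool from outside, world axes, zero at the start; "ft_torque": the same for the moment, N m; "width": finger opening in mm; "grasp_force": force on a finger pad.
Only numpy, scipy, OpenCV 4.12 (cv2) and the standard library are available. Lean on these libraries where they do the work, as an engineer would, in place of code of your own. Each camera call takes 0.05 s, during which the arm holds its last target. There are 200 camera calls.

## Task

We are filming the painting of the little houses: open the hinged cover of the wooden stencil case right over so that it stays open, draw out the window stencil (the aluminium plate with the wooden grip bar on its top edge) and show it to the phone. Finish while still holding it in the gripper, motionless and upright with the bar on top, about 15 cm in front of the phone, the plate centred on the screen and level with it, a broad face squarely towards the screen. Leave the plain blank plate in its slot in the case, do not touch the phone or its stand, and do not shift or knock over the other things on the table.

Things in the scene. Friction and masses are not known exactly. Their poses are not given: they have to be found in the camera images.
- box: wooden case, fixed, left or right of the middle: outside 126 (x) x 176 (y) x 92 mm high, walls and floor 8 mm. Origin under its centre, z up. Its cover is hinged along the far (+x) top edge; -x is the front. Inside, two slots run along the case's x at y = -26 and +26 mm, 8 mm wide between 24 mm high ribs; in each a plate stands on edge on the inner floor
- lid (a joint): angle of the flat wooden cover (126 x 176 x 8 mm, 0.16 to 0.26 kg): 0 shut, grows as it opens, stop at 1.9 rad. No spring: let go below about 1.5 rad it falls shut, beyond about 1.65 rad it falls back and stays open. It turns about the case's y axis through point lid_hinge
- lid_tab (a point): grip point on the dark tab that sticks out 40 mm beyond the cover's front edge at mid width (tab 16 mm wide along the case's y, 10 mm thick): mid width, mid thickness, 28 mm beyond the edge, 154 mm from the hinge; 97 mm above the table when shut. The tab can turn between fingers that pinch its sides
- lid_hinge (a point): middle of the hinge line, along the case's y, at the far top edge of the case, 92 mm above the table; its x, y, z turn with the cover
- stencil: window stencil, hidden in one of the slots: aluminium plate 90 (x) x 6 (y) x 56 mm (z) with six windows, on its top edge a wooden grip bar 44 x 12 x 24 mm (x, y, z), 80 mm high in all, about 0.1 kg. Origin at the centre of its bottom edge, y normal to its faces. In its slot the bar's top is 4 mm below the case's rim, with 45 mm clear either side down to the bar's foot
- stencil_bar (a point): centre of the stencil's grip bar, 68 mm above its bottom edge (12 mm under the bar's top)
- stencil_mid (a point): centre of the stencil's windowed plate, 28 mm above its bottom edge
- blank: plain blank aluminium plate without windows or bar, 90 x 6 x 56 mm, standing in the other slot; stays there. Origin at the centre of its bottom edge
- phone: phone upright on a black stand, fixed, on the other side of the middle from the case, turned up to 20 degrees. Phone 75 (y) x 9 (x) x 150 mm (z), 75 to 225 mm above the table. Origin on the table below the screen, z up; the screen lies in the plane x = 0 and looks along -x, roughly towards the robot
- phone_screen (a point): centre of the phone's screen, 150 mm above the table; axes as body phone: -x points straight out of the screen
- house_a: bystander: little painted house 50 x 58 x 74 mm high, origin under its centre
- house_b: bystander: another little house, same size
- jar: bystander: closed paint jar, 56 mm across, 60 mm high, origin under its centre
- brush_pot: bystander: white pot of brushes, 72 mm across, 200 mm high with the brushes, origin under its centre
- cup: bystander: plastic cup, 72 mm across, 85 mm high, origin under its centre
- tape: bystander: cardboard tape ring lying flat, 90 mm across, 25 mm high, origin under its centre
- brush: bystander: wide brush 180 mm long lying on the table, origin under its middle
Not all that is in view belongs to the job. What is meant by the box is not purple, and is the smaller of those in its own colour.

How it is judged:
By the outcome, as a careful person would: the job done as asked, in the order asked, and still so for the second after the job is handed in, while the arm keeps its last pose, push and grip.
It also fails if it takes over 64 s, if anything falls off the work surface, if the arm or the gripper's body presses on something with over 40 N, if the wrist force passes 120 N, or if a joint passes its speed limit or range.

## Working session

There is one attempt and no reset: what is moved stays moved. The work goes in short steps, Python scripts to look and compute and a tool call to move; the robot and the scene stay as the last step left them, time stands still between calls to the robot, and variables do not carry over. Pictures are saved under pics/ and viewed, at most 10 in all, crops included, and the job is handed in when it is done.

Besides the shell and the picture viewer there is one more tool, called after "Request:" in YAML: its name, and indented under it one key for each argument. apply_moves: Moves the arm, as the interface text tells. Its arguments: {"type":"object","properties":{"grip":{"type":"array","items":{"type":"number"}},"offset":{"type":"array","items":{"type":"array","items":{"type":"number"}}},"dr":{"type":"array","items":{"type":"array","items":{"type":"number"}}},"grip_force":{"type":"number"}},"required":["grip","offset","dr"]}

```bash
mkdir -p pics
cat > h.py <<'E'
import numpy as np, cv2
from cell import monitor, cams, job
from scipy.spatial.transform import Rotation as Ro
def shot(n,save=None):
    c=cams.read_camera(n)
    if save: cv2.imwrite('pics/'+save,c['frame'][:,:,::-1])
    return c
def K(c): return np.array([[c['fx'],0,c['cx']],[0,c['fy'],c['cy']],[0,0,1]])
def ray(c,uv):
    p=cv2.undistortPoints(np.array(uv,float).reshape(-1,1,2),K(c),np.array(c['dist_coeffs'])).reshape(-1,2)
    R=np.array(c['R']);t=np.array(c['t'])
    return -R.T@t,(np.c_[p,np.ones(len(p))])@R
def onz(c,uv,z):
    o,d=ray(c,uv); return o+d*((z-o[2])/d[:,2])[:,None]
def proj(c,X):
    return cv2.projectPoints(np.array(X,float).reshape(-1,1,3),cv2.Rodrigues(np.array(c['R']))[0],np.array(c['t'],float),K(c),np.array(c['dist_coeffs']))[0].reshape(-1,2)
def tri(c1,u1,c2,u2):
    o1,d1=ray(c1,u1);o2,d2=ray(c2,u2);d1=d1[0];d2=d2[0]
    s=np.linalg.lstsq(np.c_[d1,-d2],o2-o1,rcond=None)[0]
    a=o1+s[0]*d1;b=o2+s[1]*d2
    return (a+b)/2,np.linalg.norm(a-b)
def state():
    s=monitor.sense();print({k:np.round(s[k],2).tolist() for k in('t','joint_positions','ee_pos','eef_rot','ft_force','width','grasp_force')});return s
E
python3 - <<'E'
from h import *
for n in('side','top'):
    c=shot(n,n+'0.png');print(n,-np.array(c['R']).T@c['t'],c['fx'],np.array(c['R'])[2])
state()
E
```

```text
side [-359.84224568 -982.40035971 1179.67350369] 490.27067393581837 [ 0.53078399  0.55270595 -0.64248306]
top [ 416.42480491  -77.64718592 1559.4236118 ] 371.7465383656294 [ 0.06870381  0.00764385 -0.99760782]
{'t': 0.1, 'joint_positions': [74.83, 18.35, 89.7, -0.0, 72.04, -1.15], 'ee_pos': [139.26, 557.46, 221.24], 'eef_rot': [-179.91, -0.0, 165.97], 'ft_force': [0.88, -0.24, 0.83], 'width': 91.56, 'grasp_force': 0.0}
```

View pics/side0.png

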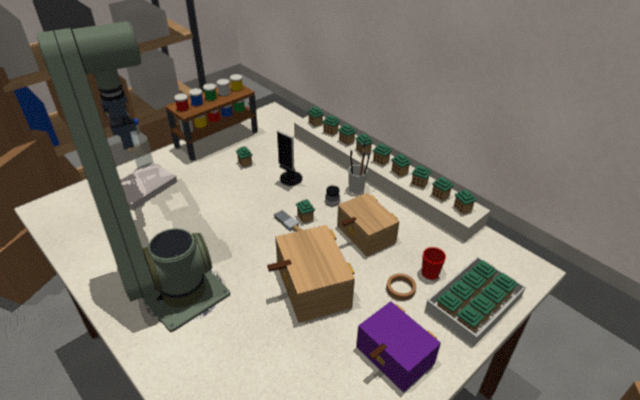

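View pics/top0.png

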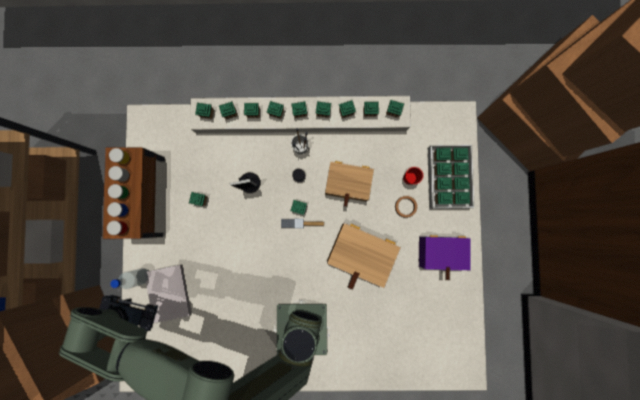

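Three cases: the large wooden one at top (363,254), the small wooden one at (349,183) and the purple one at (445,253). The small wooden one fits, since it is not purple and is the smaller of its colour. I'll confirm that with a crop and take measurements.

Run:
```python
from h import *
S=shot('side');T=shot('top')
a=cv2.resize(S['frame'][110:270,230:430],(800,640))[:, :, ::-1]
b=cv2.resize(T['frame'][130:230,220:380],(800,500))[:, :, ::-1]
cv2.imwrite('pics/crop1.png',cv2.resize(np.vstack([a,b]),None,fx=.52,fy=.52) if 0 else np.hstack([cv2.resize(a,(400,320)),cv2.resize(b,(400,250))[:320] if 0 else cv2.copyMakeBorder(cv2.resize(b,(400,250)),0,70,0,0,cv2.BORDER_CONSTANT)]))
hsv=cv2.cvtColor(T['frame'],cv2.COLOR_RGB2HSV)
for p in[(349,183),(363,254),(347,202),(250,183),(405,206)]: print(p,hsv[p[1],p[0]])
m=cv2.inRange(hsv,(8,70,110),(25,255,255));m[:150]=0
n,l,st,ce=cv2.connectedComponentsWithStats(m)
for i in range(1,n):
    if st[i,4]>150:
        ct=cv2.findContours((l==i).astype(np.uint8),0,2)[0][0]
        r=cv2.minAreaRect(ct);q=cv2.boxPoints(r);w=onz(T,q,100)
        print(st[i],r,'\n',w.round(1).tolist(),np.linalg.norm(np.diff(w,axis=0),axis=1).round(1))
d=cv2.inRange(hsv,(0,80,20),(20,255,110));d[:185]=0;d[215:]=0;d[:,:330]=0;d[:,365:]=0
ys,xs=np.nonzero(d);print('tab',np.c_[xs,ys].mean(0),len(xs))
if len(xs): print(cv2.minAreaRect(np.c_[xs,ys].astype(np.float32)), onz(T,[np.c_[xs,ys].mean(0)],97))
```

```text
(349, 183) [ 15 122 163]
(363, 254) [ 16 121 162]
(347, 202) [10 94 87]
(250, 183) [ 0  0 18]
(405, 206) [ 21  27 197]
[ 29 150  47   7 270] ((52.0, 153.0), (6.0, 46.0), 90.0) 
 [[731.8, 1084.5, 100.0], [729.8, 898.3, 100.0], [705.5, 897.4, 100.0], [707.4, 1083.4, 100.0]] [186.3  24.3 186.1]
[104 150  30  89 552] ((119.24761199951172, 194.080810546875), (29.075660705566406, 87.57977294921875), 1.6846843957901) 
 [[380.5, 772.5, 100.0], [729.0, 773.2, 100.0], [724.4, 656.2, 100.0], [376.4, 657.3, 100.0]] [348.5 117.1 348. ]
[135 150   7  66 228] ((137.79486083984375, 182.51339721679688), (4.177505016326904, 65.15998840332031), 2.6025619506835938) 
 [[467.9, 652.8, 100.0], [727.8, 647.7, 100.0], [726.9, 631.0, 100.0], [467.1, 636.2, 100.0]] [259.9  16.8 259.9]
[ 325  161   49   39 1420] ((349.3055114746094, 179.61834716796875), (44.420204162597656, 33.49720001220703), 9.865806579589844) 
 [[551.3, -98.8, 100.0], [682.4, -122.7, 100.0], [650.4, -295.5, 100.0], [519.7, -270.5, 100.0]] [133.3 175.7 133. ]
[395 196  22  22 160] ((405.5, 206.5), (21.0, 21.0), 90.0) 
 [[534.4, -375.6, 100.0], [533.7, -458.1, 100.0], [451.2, -456.0, 100.0], [451.8, -373.8, 100.0]] [82.5 82.5 82.1]
[ 327  223   73   65 2788] ((363.9654846191406, 253.91378784179688), (62.37055206298828, 47.13901138305664), 23.198591232299805) 
 [[274.0, -101.9, 100.0], [441.8, -176.3, 100.0], [344.4, -398.4, 100.0], [178.2, -322.8, 100.0]] [183.5 242.5 182.5]
[  4 331  39  69 647] ((19.032054901123047, 367.429931640625), (77.41446685791016, 10.649689674377441), 61.460018157958984) 
 [[2.4, 1181.9, 100.0], [21.7, 1146.0, 100.0], [-234.3, 990.5, 100.0], [-253.2, 1025.9, 100.0]] [ 40.7 299.5  40.2]
tab [346.5212766 198.0106383] 94
((347.0, 199.5), (34.0, 11.0), -0.0) [[ 528.24241942 -185.20603751   97.        ]]
```

View pics/crop1.png

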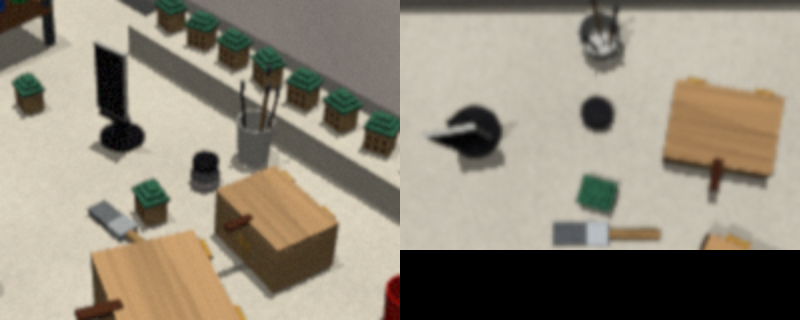

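The crop confirms the small wooden case: the measured width is 176 mm, with the dark tab at the front at top pixel (347,200). The phone stands at top (240,183) and side (286,150), with its screen facing the robot. Next I'll refine the edges.

Run:
```python
from h import *
T=shot('top');S=shot('side')
f=cv2.cvtColor(T['frame'],cv2.COLOR_RGB2HSV)
# lid top face
m=cv2.inRange(f,(8,70,125),(25,255,255));m[:150]=0;m[215:]=0;m[:,:315]=0;m[:,385:]=0
def subedge(img,pts,dirn,n=13,r=5):
    out=[]
    for p in pts:
        ss=np.arange(-r,r+.01,.25);q=(p+ss[:,None]*dirn).astype(np.float32)
        v=cv2.remap(img,q[:,0],q[:,1],cv2.INTER_LINEAR).ravel()
        g=np.abs(np.gradient(cv2.GaussianBlur(v.reshape(-1,1),(1,7),0).ravel()))
        w=np.where(g>.6*g.max(),g,0);out.append(p+dirn*(w@ss)/w.sum())
    return np.array(out)
sat=f[:,:,1].astype(np.float32);val=f[:,:,2].astype(np.float32)
# predicted corners from crop
A,B,C,D=[np.array(x,float) for x in([330,163],[325.5,193.5],[371,199.5],[373,169])]
def edge(img,P,Q,nm,z):
    d=(Q-P)/np.linalg.norm(Q-P);nrm=np.array([-d[1],d[0]])
    ts=[.15,.25,.3,.35,.6,.65,.7,.8,.88] 
    e=subedge(img,[P+t*(Q-P) for t in ts],nrm,r=4);w=onz(T,e,z)
    vx,vy,x0,y0=cv2.fitLine(w[:,:2].astype(np.float32),cv2.DIST_HUBER,0,.1,.01).ravel()
    res=(w[:,:2]-[x0,y0])@[-vy,vx]
    print(nm,'dir',np.degrees(np.arctan2(vy,vx)).round(1),'pt',(x0,y0),'res',res.round(1))
    return np.array([x0,y0]),np.array([vx,vy])
L=edge(sat,A,B,'left',100);R=edge(sat,D,C,'right',100);F=edge(val,B,C,'front',100);Bk=edge(sat,A,D,'back',100)
def X(a,b):
    s=np.linalg.solve(np.c_[a[1],-b[1]],b[0]-a[0]);return a[0]+s[0]*a[1]
cs=[X(L,Bk),X(L,F),X(R,F),X(R,Bk)];print(np.round(cs,1).tolist(),[np.linalg.norm(cs[i]-cs[i-1]).round(1) for i in range(4)],np.mean(cs,0))
# tab
d=cv2.inRange(f,(0,60,20),(12,255,110));d[:196]=0;d[215:]=0;d[:,:335]=0;d[:,360:]=0
ys,xs=np.nonzero(d);print('tab px',xs.min(),xs.max(),ys.min(),ys.max(),onz(T,[[xs[ys>203].mean(),ys[ys>203].mean()]],97))
# phone: top view value map
print(f[174:194,226:262,2])
g=cv2.inRange(cv2.cvtColor(S['frame'],cv2.COLOR_RGB2HSV)[:,:,2],0,45);g[:125]=0;g[176:]=0;g[:,:268]=0;g[:,302:]=0
n,l,st,ce=cv2.connectedComponentsWithStats(g);i=1+st[1:,4].argmax();ct=max(cv2.findContours((l==i).astype(np.uint8),0,1)[0],key=len)
print(st[i],cv2.approxPolyDP(ct,2,True).reshape(-1,2).tolist())
cv2.imwrite('pics/ph.png',np.hstack([cv2.resize(S['frame'][120:190,260:320],(480,560),interpolation=2),cv2.resize(T['frame'][160:205,222:267],(320,320),interpolation=2) if 0 else cv2.copyMakeBorder(cv2.resize(T['frame'][165:200,225:265],(320,280),interpolation=2),0,280,0,0,0)])[:,:,::-1])
```

```text
left dir -10.3 pt (np.float32(604.9426), np.float32(-109.041435)) res [ 0.1  0.1  0.1 -0.4  0.2 -0.  -0.2 -0.3  0.3]
right dir -10.1 pt (np.float32(579.5745), np.float32(-281.09503)) res [-0.1 -0.3  0.1  0.1  0.5  0.5 -0.5  0.2 -0.5]
front dir 79.9 pt (np.float32(534.4719), np.float32(-195.56581)) res [-0.4 -0.   0.1  0.3  0.7 -0.6  0.4 -0.3 -0.1]
back dir 79.4 pt (np.float32(660.0265), np.float32(-209.0766)) res [-4.4 -4.5  0.8  1.5  1.2  1.6  0.8 -6.2 -5.8]
[[676.4000244140625, -122.0], [551.5999755859375, -99.4000015258789], [521.0999755859375, -270.70001220703125], [644.4000244140625, -292.6000061035156]] [np.float32(173.7), np.float32(126.8), np.float32(174.0), np.float32(125.2)] [ 598.35406 -196.1673 ]
tab px 344 348 196 206 [[ 501.17793078 -179.35044744   97.        ]]
[[198 198 198 199 199 199 199 201 202 201 203 200 199 199 197 186 155 110
   74  46  33  31  31  29  31  31  32  37  54  81 117 157 188 199 200 198]
 [198 198 199 200 201 199 197 197 200 203 203 201 198 196 186 153 102  56
   30  28  27  30  30  29  28  28  27  31  33  35  59 105 159 192 198 195]
 [200 198 199 2
[... 2086 characters left out ...]
98 200 199 198 198 197 198 199 197 191 188 176 150 121  66
   28  18  16  16  15  16  13  18  15  16  20  24  44  71  99 116 140 177]
 [201 200 201 200 200 200 199 199 197 199 198 199 200 199 196 188 168 104
   55  37  27  21  21  17  20  21  22  26  36  48  73  93 102 100 119 159]
 [196 198 198 197 199 199 199 198 198 197 198 199 202 200 198 198 180 124
   86  70  55  44  36  37  35  38  42  56  66  80  94 102 102 102 106 137]
 [198 197 197 196 198 198 198 195 196 194 197 200 202 198 198 197 183 129
  100  95  83  76  72  71  72  71  77  85  96  97 100 104 104 103 104 131]]
[278 133  22  43 488] [[278, 133], [279, 160], [281, 166], [287, 170], [282, 175], [299, 175], [291, 169], [290, 139]]
```

View pics/ph.png

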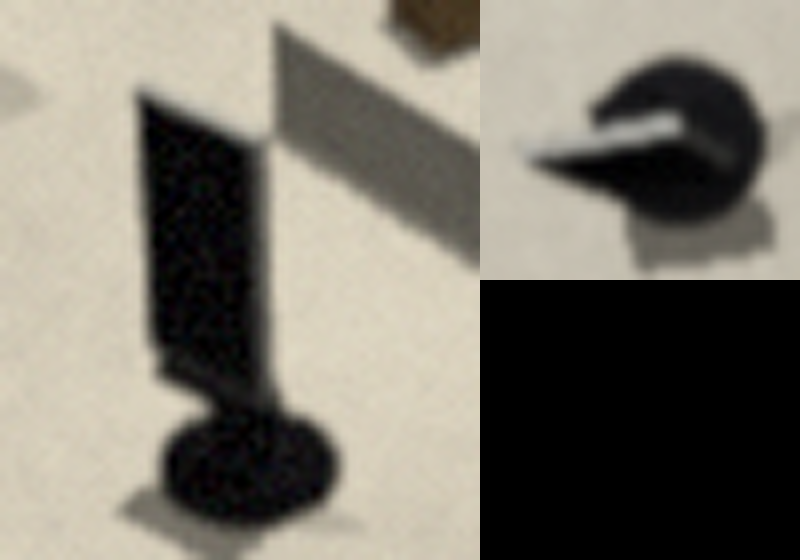

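Run:
```python
from h import *
T=shot('top');S=shot('side')
v=T['frame'][:,:,1].astype(np.float32)
e=[]
for x in range(236,249):
    ys=np.arange(179,188);c=v[ys,x]; k=c.argmax(); 
    for j in range(k,len(c)-1):
        h=(c[k]+5)/2
        if c[j]>=h>c[j+1]: e.append((x,ys[j]+(c[j]-h)/(c[j]-c[j+1])));break
e=np.array(e);w=onz(T,e,225);print(e.round(2).tolist())
vx,vy,x0,y0=cv2.fitLine(w[:,:2].astype(np.float32),cv2.DIST_HUBER,0,.1,.01).ravel();print('yaw',np.degrees(np.arctan2(vy,vx)),x0,y0)
print('ends',onz(T,[[231.5,185],[250,181.6]],225))
print('side top',onz(S,[[277.2,131.8],[291.9,137.3]],225),'bottom',onz(S,[[279.2,163.5],[292.1,169.4]],75))
# side: subpixel of left edge / top edge in screen
g=S['frame'][:,:,1].astype(int);print(g[128:142,274:298]);print(g[158:172,274:298])
```

```text
[[236.0, 183.7], [237.0, 183.58], [238.0, 183.63], [239.0, 183.59], [240.0, 183.46], [241.0, 183.16], [242.0, 182.85], [243.0, 182.72], [244.0, 182.66], [245.0, 182.5], [246.0, 182.23], [247.0, 181.87], [248.0, 181.73]]
yaw -80.28981 576.37024 201.26633
ends [[569.12291658 239.27261259 225.        ]
 [580.90293877 172.30097616 225.        ]]
side top [[567.31131229 232.82022204 225.        ]
 [583.45343867 169.57384982 225.        ]] bottom [[575.8691443  241.80828058  75.        ]
 [588.13062258 179.75826219  75.        ]]
[[209 206 205 206 205 205 205 204 203 202 208 206 208 205 207 201 204 206
  210 192 126  86  88  89]
 [205 205 204 202 201 196 202 202 200 208 206 207 203 207 203 202 205 207
  211 192 130  86  84  85]
 [206 205 197 177 180 189 196 206 204 205 205 203 205 201 202 204 206 208
  208 190 133  90  90  88]
 [205 198 173 136 142 164 182 195 203 205 205 204 204 201 203 204 200 204
  208 193 137  87  83  87]
 [203 201 168  96  79 111 140 163 182 194 198 198 203 202 206 206 208 209
  211 196 136  94  84  83]
 [204 201 170  88  31  53  81 107 133 160 180 188 188 202 205 206
[... 1559 characters left out ...]
03 205 207 197 141  61  28  26  27  28  21  17   9   9   0  10  22
   50 111 176 210 214 208]
 [205 204 205 210 195 130  61  26  18  29  34  23  27  20   9  10  10  16
   44 103 166 204 210 210]
 [205 206 208 208 201 162 115  73  46  22  15  26  28  27  26  19  12  15
   51  89 145 196 210 207]
 [209 204 211 210 211 198 176 147 115  76  49  23  16  18  34  26  22  24
   51  78 119 179 206 207]
 [207 209 209 210 209 211 205 197 177 146 110  70  30  18  14  21  30  31
   46  64  89 164 199 210]
 [207 209 207 213 209 209 212 212 203 195 166 115  56  20  11  10  22  20
   39  44  68 138 189 202]
 [207 211 206 206 210 208 208 211 203 186 169 126  68  21  16  11  11  17
   21  12  38  93 140 166]]
```

```bash
cat >> h.py <<'E'
def rel(s,targets,yaw,rollpitch=(180,0)):
    R0=Ro.from_euler('xyz',s['eef_rot'],degrees=True)
    Rt=Ro.from_euler('xyz',[rollpitch[0],rollpitch[1],yaw],degrees=True)
    dr=np.degrees((R0.inv()*Rt).as_rotvec())/8
    for p in np.atleast_2d(targets):
        print(np.round(p,1),'off',(R0.inv().apply(p-np.array(s['ee_pos']))/50).round(3).tolist(),'dr',dr.round(3).tolist())
CX=np.array([.9842,-.1771,0]);CY=np.array([.1771,.9842,0]);H=np.array([660.35,-207.4,92])
def tab(th): 
    th=np.radians(th);return H+CX*(-154*np.cos(th)+5*np.sin(th))+np.array([0,0,154*np.sin(th)+5*np.cos(th)])
E
python3 - <<'E'
from h import *
T=shot('top');S=shot('side')
for a,b in(((231,184.9),(277.1,131.4)),((250,181.6),(291.1,137.5))): print(tri(T,[a],S,[b]))
print(onz(S,[[277.1,131.4],[291.1,137.5]],225))
s=state();rel(s,[[508.8,-180.1,200]],169.8);rel(s,[[508.8,-180.1,120]],169.8)
E
```

```text
(array([571.12834899, 240.91302489, 221.39152575]), np.float64(3.1833508929721526))
(array([581.38200019, 172.25494133, 223.75810631]), np.float64(0.8573857717623288))
[[568.74333598 235.1685018  225.        ]
 [580.47491424 170.46490702 225.        ]]
{'t': 0.5, 'joint_positions': [74.83, 18.31, 89.64, -0.0, 72.04, -1.15], 'ee_pos': [139.36, 557.84, 221.96], 'eef_rot': [180.0, 0.0, 165.98], 'ft_force': [0.94, 0.57, 0.25], 'width': 91.26, 'grasp_force': 0.0}
[ 508.8 -180.1  200. ] off [-10.745, -12.528, 0.439] dr [0.0, 0.0, -0.478]
[ 508.8 -180.1  120. ] off [-10.745, -12.528, 2.039] dr [0.0, 0.0, -0.478]
```

Request:
apply_moves:
  grip: [50, 50, 50, 50, 50, 50, 50, 50, 50, 50, 50, 50]
  offset:
    - [-10.745, -12.528, 0.44]
    - [-10.745, -12.528, 0.44]
    - [-10.745, -12.528, 0.44]
    - [-10.745, -12.528, 0.44]
    - [-10.745, -12.528, 0.44]
    - [-10.745, -12.528, 0.44]
    - [-10.745, -12.528, 0.44]
    - [-10.745, -12.528, 0.44]
    - [-10.745, -12.528, 0.44]
    - [-10.745, -12.528, 0.44]
    - [-10.745, -12.528, 0.44]
    - [-10.745, -12.528, 0.44]
  dr:
    - [0, 0, -0.478]
    - [0, 0, -0.478]
    - [0, 0, -0.478]
    - [0, 0, -0.478]
    - [0, 0, -0.478]
    - [0, 0, -0.478]
    - [0, 0, -0.478]
    - [0, 0, -0.478]
    - [0, 0, -0.478]
    - [0, 0, -0.478]
    - [0, 0, -0.478]
    - [0, 0, -0.478]

```text
t: 1.7
ee_pos: [408.5, 19.5, 206.3]
eef_rot: [180.0, 0.1, 169.8]
ft_force: [1.5, 1.1, -0.3]
width: 50.0
grasp_force: 0.0
```

Run:
```python
from h import *
s=state();rel(s,[[508.8,-180.1,200],[508.8,-180.1,87]],169.8)
```

```text
{'t': 1.7, 'joint_positions': [1.1, 3.86, 110.79, 0.02, 65.27, -78.68], 'ee_pos': [408.48, 19.49, 206.32], 'eef_rot': [179.96, 0.08, 169.77], 'ft_force': [1.52, 1.13, -0.33], 'width': 50.01, 'grasp_force': 0.0}
[ 508.8 -180.1  200. ] off [-2.683, -3.572, 0.128] dr [0.005, 0.01, -0.004]
[ 508.8 -180.1   87. ] off [-2.68, -3.574, 2.388] dr [0.005, 0.01, -0.004]
```

Request:
apply_moves:
  grip: [50, 50, 50, 50, 50, 50, 50]
  offset:
    - [-2.68, -3.57, 0.13]
    - [-2.68, -3.57, 0.13]
    - [-2.68, -3.57, 0.13]
    - [-2.68, -3.57, 0.13]
    - [-2.68, -3.57, 0.13]
    - [-2.68, -3.57, 0.13]
    - [-2.68, -3.57, 0.13]
  dr:
    - [0, 0, 0]
    - [0, 0, 0]
    - [0, 0, 0]
    - [0, 0, 0]
    - [0, 0, 0]
    - [0, 0, 0]
    - [0, 0, 0]

```text
t: 2.4
ee_pos: [507.7, -177.7, 199.1]
eef_rot: [180.0, -0.1, 169.7]
ft_force: [0.5, 0.5, 0.2]
width: 50.1
grasp_force: 0.0
```

Run:
```python
from h import *
s=state();rel(s,[[508.8,-180.1,130],[508.8,-180.1,87]],169.8)
```

```text
{'t': 2.4, 'joint_positions': [-20.54, 15.94, 96.53, 0.04, 67.62, -100.29], 'ee_pos': [507.67, -177.71, 199.06], 'eef_rot': [179.95, -0.08, 169.74], 'ft_force': [0.5, 0.52, 0.16], 'width': 50.05, 'grasp_force': 0.0}
[ 508.8 -180.1  130. ] off [-0.033, -0.044, 1.381] dr [0.006, -0.01, -0.007]
[ 508.8 -180.1   87. ] off [-0.034, -0.045, 2.241] dr [0.006, -0.01, -0.007]
```

Request:
apply_moves:
  grip: [50, 50, 50, 50, 50, 50, 10, 10, 10, 10, 10, 10]
  offset:
    - [-0.03, -0.045, 0.8]
    - [-0.03, -0.045, 1.4]
    - [-0.03, -0.045, 1.8]
    - [-0.03, -0.045, 2.1]
    - [-0.03, -0.045, 2.24]
    - [-0.03, -0.045, 2.24]
    - [-0.03, -0.045, 2.24]
    - [-0.03, -0.045, 2.24]
    - [-0.03, -0.045, 2.24]
    - [-0.03, -0.045, 2.24]
    - [-0.03, -0.045, 2.24]
    - [-0.03, -0.045, 2.24]
  dr:
    - [0, 0, 0]
    - [0, 0, 0]
    - [0, 0, 0]
    - [0, 0, 0]
    - [0, 0, 0]
    - [0, 0, 0]
    - [0, 0, 0]
    - [0, 0, 0]
    - [0, 0, 0]
    - [0, 0, 0]
    - [0, 0, 0]
    - [0, 0, 0]
  grip_force: 30

```text
t: 3.6
ee_pos: [509.4, -180.0, 87.8]
eef_rot: [179.9, 0.0, 169.8]
ft_force: [0.9, 2.3, 2.5]
width: 15.9
grasp_force: 30.0
```

Run:
```python
from h import *
s=state();g=np.array(s['ee_pos'])
rel(s,[tab(a)-tab(0)+g for a in (8,16,24,32,40,48,56,64,72,80)],169.8)
```

```text
{'t': 3.6, 'joint_positions': [-20.71, 22.21, 105.1, 0.07, 52.67, -100.52], 'ee_pos': [509.43, -180.0, 87.77], 'eef_rot': [179.95, 0.03, 169.77], 'ft_force': [0.93, 2.31, 2.51], 'width': 15.87, 'grasp_force': 30.0}
[ 511.6 -180.4  109.1] off [-0.044, 0.0, -0.428] dr [0.006, 0.003, -0.004]
[ 516.7 -181.3  130. ] off [-0.147, 0.001, -0.845] dr [0.006, 0.003, -0.004]
[ 524.5 -182.7  150. ] off [-0.308, 0.001, -1.244] dr [0.006, 0.003, -0.004]
[ 535.1 -184.6  168.6] off [-0.522, 0.002, -1.617] dr [0.006, 0.003, -0.004]
[ 548.1 -186.9  185.6] off [-0.786, 0.002, -1.956] dr [0.006, 0.003, -0.004]
[ 563.2 -189.7  200.6] off [-1.094, 0.003, -2.255] dr [0.006, 0.003, -0.004]
[ 580.3 -192.8  213.2] off [-1.442, 0.003, -2.509] dr [0.006, 0.003, -0.004]
[ 599.  -196.1  223.4] off [-1.821, 0.003, -2.711] dr [0.006, 0.003, -0.004]
[ 618.8 -199.7  230.8] off [-2.225, 0.004, -2.859] dr [0.006, 0.003, -0.004]
[ 639.5 -203.4  235.3] off [-2.645, 0.004, -2.949] dr [0.006, 0.003, -0.004]
```

Tab held at 15.9 mm. I'll swing the cover up.

Request:
apply_moves:
  grip: [10, 10, 10, 10, 10, 10, 10, 10, 10, 10, 10]
  offset:
    - [-0.015, 0, -0.214]
    - [-0.044, 0, -0.428]
    - [-0.147, 0, -0.845]
    - [-0.308, 0, -1.244]
    - [-0.522, 0, -1.617]
    - [-0.786, 0, -1.956]
    - [-1.094, 0, -2.255]
    - [-1.442, 0, -2.509]
    - [-1.821, 0, -2.711]
    - [-2.225, 0, -2.859]
    - [-2.225, 0, -2.859]
  dr:
    - [0, 0, 0]
    - [0, 0, 0]
    - [0, 0, 0]
    - [0, 0, 0]
    - [0, 0, 0]
    - [0, 0, 0]
    - [0, 0, 0]
    - [0, 0, 0]
    - [0, 0, 0]
    - [0, 0, 0]
    - [0, 0, 0]

```text
t: 4.7
ee_pos: [619.9, -199.9, 231.3]
eef_rot: [180.0, 0.0, 169.8]
ft_force: [-0.0, 2.9, 2.0]
width: 15.7
grasp_force: 30.0
```

Run:
```python
from h import *
s=state();g=np.array(s['ee_pos'])
d=np.array([0,0,-9.5])
rel(s,[tab(a)+d for a in (72,80,88,96,100,104,106)],169.8)
```

```text
{'t': 4.7, 'joint_positions': [-18.9, 25.01, 77.89, 0.04, 77.08, -98.73], 'ee_pos': [619.88, -199.87, 231.32], 'eef_rot': [179.97, 0.03, 169.82], 'ft_force': [-0.02, 2.92, 2.0], 'width': 15.66, 'grasp_force': 30.0}
[ 618.2 -199.8  230.5] off [0.033, -0.005, 0.016] dr [0.004, 0.004, 0.003]
[ 638.9 -203.5  235. ] off [-0.387, -0.005, -0.074] dr [0.004, 0.004, 0.003]
[ 660.  -207.3  236.6] off [-0.816, -0.005, -0.105] dr [0.004, 0.004, 0.003]
[ 681.1 -211.1  235.1] off [-1.245, -0.005, -0.076] dr [0.004, 0.004, 0.003]
[ 691.5 -213.   233.3] off [-1.457, -0.005, -0.039] dr [0.004, 0.004, 0.003]
[ 701.8 -214.9  230.7] off [-1.665, -0.006, 0.013] dr [0.004, 0.004, 0.003]
[ 706.9 -215.8  229.2] off [-1.768, -0.006, 0.044] dr [0.004, 0.004, 0.003]
```

Request:
apply_moves:
  grip: [10, 10, 10, 10, 10, 10, 40, 40, 40, 40, 40]
  offset:
    - [-0.387, 0, -0.074]
    - [-0.816, 0, -0.105]
    - [-1.245, 0, -0.076]
    - [-1.457, 0, -0.039]
    - [-1.69, 0, 0.02]
    - [-1.69, 0, 0.02]
    - [-1.69, 0, 0.02]
    - [-1.69, 0, 0.02]
    - [-1.69, 0, 0.02]
    - [-1.69, 0, -0.6]
    - [-1.69, 0, -1.2]
  dr:
    - [0, 0, 0]
    - [0, 0, 0]
    - [0, 0, 0]
    - [0, 0, 0]
    - [0, 0, 0]
    - [0, 0, 0]
    - [0, 0, 0]
    - [0, 0, 0]
    - [0, 0, 0]
    - [0, 0, 0]
    - [0, 0, 0]

```text
t: 5.8
ee_pos: [700.9, -215.3, 289.8]
eef_rot: [-180.0, -0.2, 169.8]
ft_force: [0.3, 0.5, 0.8]
width: 39.8
grasp_force: 0.0
```

Run:
```python
from h import *
s=state();rel(s,[[470,-170,290]],169.8)
```

```text
{'t': 5.8, 'joint_positions': [-17.96, 32.39, 57.24, -0.03, 90.55, -97.73], 'ee_pos': [700.93, -215.29, 289.82], 'eef_rot': [-179.99, -0.19, 169.77], 'ft_force': [0.34, 0.46, 0.78], 'width': 39.84, 'grasp_force': 0.0}
[ 470 -170  290] off [4.706, 0.071, 0.012] dr [-0.001, -0.023, -0.003]
```

Request:
apply_moves:
  grip: [40, 40, 40, 40, 40, 40, 40, 40, 40]
  offset:
    - [4.5, -5.5, 0]
    - [4.5, -5.5, 0]
    - [4.5, -5.5, 0]
    - [4.5, -5.5, 0]
    - [4.5, -5.5, 0]
    - [4.5, -5.5, 0]
    - [4.5, -5.5, 0]
    - [4.5, -5.5, 0]
    - [4.5, -5.5, 0]
  dr:
    - [0, 0, 0]
    - [0, 0, 0]
    - [0, 0, 0]
    - [0, 0, 0]
    - [0, 0, 0]
    - [0, 0, 0]
    - [0, 0, 0]
    - [0, 0, 0]
    - [0, 0, 0]

```text
t: 6.7
ee_pos: [430.3, -446.7, 290.4]
eef_rot: [180.0, 0.0, 169.6]
ft_force: [0.5, 0.6, -0.3]
width: 39.9
grasp_force: 0.0
```

Run:
```python
from h import *
state();T=shot('top');S=shot('side')
C=H-63*CX;C[2]=0
for sg in(26,-26):
    print(sg,proj(T,C+CY*sg+[0,0,88]).round(1),proj(S,C+CY*sg+[0,0,88]).round(1))
a=cv2.resize(S['frame'][170:270,310:430],(400,333),interpolation=2);b=cv2.resize(T['frame'][140:220,310:390],(400,400),interpolation=2)
cv2.imwrite('pics/open.png',np.hstack([cv2.copyMakeBorder(a,0,67,0,0,0),b])[:,:,::-1])
```

```text
{'t': 6.7, 'joint_positions': [-47.14, 20.71, 76.28, 0.01, 83.01, -126.76], 'ee_pos': [430.26, -446.74, 290.42], 'eef_rot': [179.99, 0.0, 169.61], 'ft_force': [0.48, 0.62, -0.26], 'width': 39.91, 'grasp_force': 0.0}
26 [[342.5 179.5]] [[362.3 210.4]]
-26 [[355.3 181.7]] [[371.6 219.2]]
```

View pics/open.png

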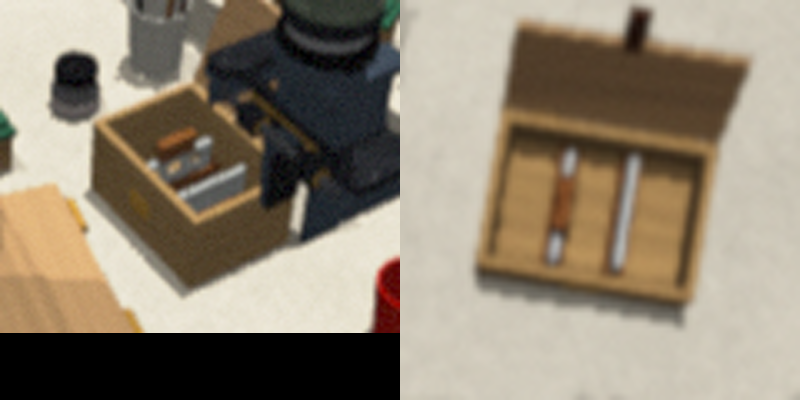

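The cover stays open. The orange bar, the window stencil, is at top (342.5,180), in the y=+26 slot as predicted; the blank plate is at (355,181). My last move went to -y by mistake, but at z=290 it touched nothing.

Run:
```python
from h import *
T=shot('top');f=cv2.cvtColor(T['frame'],cv2.COLOR_RGB2HSV)
print(f[180,342],f[180,348])
m=cv2.inRange(f,(5,140,60),(16,255,255));m[:170]=0;m[192:]=0;m[:,:336]=0;m[:,349:]=0
ys,xs=np.nonzero(m);print(len(xs),xs.min(),xs.max(),ys.min(),ys.max());p=onz(T,[[xs.mean(),ys.mean()]],88)[0];print(p)
C=H-63*CX+26*CY;print('expected',C,'along',(p-C)@CX,(p-C)@CY)
s=state();rel(s,[[C[0],C[1],250],[C[0],C[1],70]],169.8)
```

```text
[ 12 178 122] [ 17 130 167]
49 339 344 175 185
[ 599.19988172 -167.51487281   88.        ]
expected [ 602.95   -170.6535   92.    ] along -4.246717283718883 2.4248909314302622
{'t': 6.85, 'joint_positions': [-46.89, 20.76, 76.24, 0.03, 83.02, -126.76], 'ee_pos': [432.6, -444.97, 290.23], 'eef_rot': [179.97, 0.01, 169.87], 'ft_force': [0.39, 0.05, -0.02], 'width': 39.77, 'grasp_force': 0.0}
[ 603.  -170.7  250. ] off [-2.389, 6.0, 0.808] dr [0.004, 0.001, 0.009]
[ 603.  -170.7   70. ] off [-2.388, 5.997, 4.408] dr [0.004, 0.001, 0.009]
```

Request:
apply_moves:
  grip: [40, 40, 40, 40, 40, 40, 40, 40, 40, 40]
  offset:
    - [-2.33, 6.01, 0.8]
    - [-2.33, 6.01, 0.8]
    - [-2.33, 6.01, 0.8]
    - [-2.33, 6.01, 0.8]
    - [-2.33, 6.01, 0.8]
    - [-2.33, 6.01, 0.8]
    - [-2.33, 6.01, 0.8]
    - [-2.33, 6.01, 0.8]
    - [-2.33, 6.01, 1.8]
    - [-2.33, 6.01, 1.8]
  dr:
    - [0, 0, 0]
    - [0, 0, 0]
    - [0, 0, 0]
    - [0, 0, 0]
    - [0, 0, 0]
    - [0, 0, 0]
    - [0, 0, 0]
    - [0, 0, 0]
    - [0, 0, 0]
    - [0, 0, 0]

```text
t: 7.85
ee_pos: [595.6, -168.7, 194.4]
eef_rot: [179.9, -0.8, 169.9]
ft_force: [-1.3, 0.7, -0.6]
width: 39.6
grasp_force: 0.0
```

Run:
```python
from h import *
s=state();rel(s,[[600,-169.5,70]],169.8)
```

```text
{'t': 7.85, 'joint_positions': [-16.87, 23.68, 85.43, -0.02, 71.69, -96.76], 'ee_pos': [595.61, -168.71, 194.39], 'eef_rot': [179.92, -0.78, 169.9], 'ft_force': [-1.32, 0.73, -0.64], 'width': 39.59, 'grasp_force': 0.0}
[ 600.  -169.5   70. ] off [-0.123, -0.004, 2.486] dr [0.01, -0.098, 0.012]
```

Request:
apply_moves:
  grip: [40, 40, 40]
  offset:
    - [0, 0, 0.4]
    - [0, 0, 0.8]
    - [0, 0, 0.8]
  dr:
    - [0, 0, 0]
    - [0, 0, 0]
    - [0, 0, 0]

```text
t: 8.15
ee_pos: [598.4, -170.6, 159.3]
eef_rot: [180.0, -0.2, 169.8]
ft_force: [-1.0, 0.1, -0.1]
width: 39.8
grasp_force: 0.0
```

Run:
```python
from h import *
s=state();rel(s,[[600,-169.5,70]],169.8)
```

```text
{'t': 8.15, 'joint_positions': [-16.97, 25.11, 88.37, -0.01, 66.77, -96.76], 'ee_pos': [598.4, -170.65, 159.28], 'eef_rot': [179.98, -0.25, 169.79], 'ft_force': [-1.02, 0.06, -0.12], 'width': 39.78, 'grasp_force': 0.0}
[ 600.  -169.5   70. ] off [-0.035, 0.028, 1.786] dr [0.003, -0.031, -0.002]
```

Request:
apply_moves:
  grip: [40, 40, 40, 40, 40, 40, 40]
  offset:
    - [-0.03, 0.02, 0.4]
    - [-0.03, 0.02, 0.8]
    - [-0.03, 0.02, 1.2]
    - [-0.03, 0.02, 1.5]
    - [-0.03, 0.02, 1.7]
    - [-0.03, 0.02, 1.79]
    - [-0.03, 0.02, 1.79]
  dr:
    - [0, 0, 0]
    - [0, 0, 0]
    - [0, 0, 0]
    - [0, 0, 0]
    - [0, 0, 0]
    - [0, 0, 0]
    - [0, 0, 0]

```text
t: 8.85
ee_pos: [601.6, -170.2, 71.4]
eef_rot: [180.0, 0.0, 169.8]
ft_force: [-0.3, 0.3, -0.5]
width: 39.7
grasp_force: 0.0
```

Request:
apply_moves:
  grip: [5, 5, 5, 5, 5, 5]
  offset:
    - [0, 0, 0]
    - [0, 0, 0]
    - [0, 0, 0]
    - [0, 0, 0]
    - [0, 0, 0]
    - [0, 0, 0]
  dr:
    - [0, 0, 0]
    - [0, 0, 0]
    - [0, 0, 0]
    - [0, 0, 0]
    - [0, 0, 0]
    - [0, 0, 0]
  grip_force: 25

```text
t: 9.45
ee_pos: [601.4, -170.0, 71.3]
eef_rot: [180.0, 0.0, 169.8]
ft_force: [-2.0, 1.4, 2.9]
width: 11.9
grasp_force: 25.0
```

Bar gripped at 11.9 mm. Lifting.

Request:
apply_moves:
  grip: [5, 5, 5, 5, 5, 5, 5, 5, 5, 5]
  offset:
    - [0, 0, -0.2]
    - [0, 0, -0.5]
    - [0, 0, -0.9]
    - [0, 0, -1.3]
    - [0, 0, -1.7]
    - [0, 0, -2.1]
    - [0, 0, -2.5]
    - [0, 0, -2.8]
    - [0, 0, -3.0]
    - [0, 0, -3.0]
  dr:
    - [0, 0, 0]
    - [0, 0, 0]
    - [0, 0, 0]
    - [0, 0, 0]
    - [0, 0, 0]
    - [0, 0, 0]
    - [0, 0, 0]
    - [0, 0, 0]
    - [0, 0, 0]
    - [0, 0, 0]

```text
t: 10.45
ee_pos: [601.8, -170.1, 222.5]
eef_rot: [-180.0, 0.2, 169.8]
ft_force: [0.8, 0.1, -1.5]
width: 12.0
grasp_force: 25.0
```

Run:
```python
from h import *
s=state()
ph=np.radians(9.7);px=np.array([np.cos(ph),np.sin(ph),0])
tgt=np.array([575.6,205,0])-150*px; tgt[2]=150+40+6-11  # bar centre ~6 under grasp
for y in(169.8,99.7): rel(s,[tgt-60*px+[0,0,25],tgt],y)
```

```text
{'t': 10.45, 'joint_positions': [-16.84, 22.79, 82.71, 0.01, 74.34, -96.64], 'ee_pos': [601.83, -170.15, 222.52], 'eef_rot': [-179.99, 0.17, 169.8], 'ft_force': [0.78, 0.06, -1.54], 'width': 12.0, 'grasp_force': 25.0}
[368.6 169.6 210. ] off [5.795, 5.862, 0.232] dr [-0.002, 0.021, -0.0]
[427.7 179.7 185. ] off [4.668, 6.27, 0.735] dr [-0.002, 0.021, -0.0]
[368.6 169.6 210. ] off [5.795, 5.862, 0.232] dr [0.011, 0.019, 8.762]
[427.7 179.7 185. ] off [4.668, 6.27, 0.735] dr [0.011, 0.019, 8.762]
```

Request:
apply_moves:
  grip: [5, 5, 5, 5, 5, 5, 5, 5, 5, 5, 5, 5]
  offset:
    - [0.3, 0.3, 0]
    - [0.8, 0.8, 0]
    - [1.4, 1.4, 0]
    - [2.0, 2.0, 0]
    - [2.6, 2.6, 0]
    - [3.2, 3.2, 0]
    - [3.8, 3.8, 0]
    - [4.4, 4.4, 0.05]
    - [5.0, 5.0, 0.1]
    - [5.5, 5.5, 0.15]
    - [5.8, 5.86, 0.2]
    - [5.8, 5.86, 0.2]
  dr:
    - [0, 0, 0.4]
    - [0, 0, 1.0]
    - [0, 0, 1.8]
    - [0, 0, 2.7]
    - [0, 0, 3.6]
    - [0, 0, 4.5]
    - [0, 0, 5.4]
    - [0, 0, 6.3]
    - [0, 0, 7.2]
    - [0, 0, 8.1]
    - [0, 0, 8.76]
    - [0, 0, 8.76]

```text
t: 11.65
ee_pos: [365.5, 171.1, 209.9]
eef_rot: [-179.9, -0.0, 99.9]
ft_force: [-0.5, -0.4, -1.1]
width: 12.1
grasp_force: 25.0
```

Run:
```python
from h import *
s=state()
ph=np.radians(9.7);px=np.array([np.cos(ph),np.sin(ph),0])
tgt=np.array([575.6,205,0])-150*px; tgt[2]=185
rel(s,[tgt],99.7)
```

```text
{'t': 11.65, 'joint_positions': [23.41, 3.29, 110.85, 0.06, 66.0, 13.5], 'ee_pos': [365.5, 171.14, 209.94], 'eef_rot': [-179.85, -0.02, 99.89], 'ft_force': [-0.47, -0.45, -1.08], 'width': 12.11, 'grasp_force': 25.0}
[427.7 179.7 185. ] off [-0.045, 1.257, 0.495] dr [-0.019, -0.002, 0.024]
```

Request:
apply_moves:
  grip: [5, 5, 5, 5, 5, 5, 5]
  offset:
    - [-0.01, 0.3, 0.1]
    - [-0.02, 0.6, 0.25]
    - [-0.03, 0.9, 0.4]
    - [-0.04, 1.15, 0.46]
    - [-0.04, 1.25, 0.49]
    - [-0.04, 1.25, 0.49]
    - [-0.04, 1.25, 0.49]
  dr:
    - [0, 0, 0]
    - [0, 0, 0]
    - [0, 0, 0]
    - [0, 0, 0]
    - [0, 0, 0]
    - [0, 0, 0]
    - [0, 0, 0]

```text
t: 12.35
ee_pos: [429.5, 178.1, 186.3]
eef_rot: [-180.0, -0.0, 99.7]
ft_force: [-0.4, -0.1, -1.4]
width: 12.1
grasp_force: 25.0
```

Run:
```python
from h import *
s=state();T=shot('top');S=shot('side')
a=cv2.resize(S['frame'][110:210,220:340],(480,400),interpolation=2);b=cv2.resize(T['frame'][150:230,200:264],(320,400),interpolation=2)
cv2.imwrite('pics/show.png',np.hstack([a,b])[:,:,::-1])
yw=np.radians(s['eef_rot'][2]);tx=np.array([np.cos(yw),np.sin(yw),0]);g=np.array(s['ee_pos'])
for n,z in(('bartop',g[2]+11+6),('bot',g[2]+11-74),('plt top',g[2]+11-18)):
  for o in(-45,45): p=np.r_[g[:2],z]+tx*o;print(n,o,proj(S,p).round(1),proj(T,p).round(1))
print('phone ctr',proj(S,[575.6,205,150]))
```

```text
{'t': 12.35, 'joint_positions': [21.1, 10.06, 106.51, 0.01, 63.48, 11.39], 'ee_pos': [429.5, 178.09, 186.29], 'eef_rot': [-179.95, -0.0, 99.7], 'ft_force': [-0.37, -0.12, -1.44], 'width': 12.07, 'grasp_force': 25.0}
bartop -45 [[266.  162.6]] [[261.5 221.4]]
bartop 45 [[246.8 153.2]] [[237.2 225.8]]
bot -45 [[267.3 181.2]] [[264.7 221.7]]
bot 45 [[248.6 171.6]] [[241.8 225.8]]
plt top -45 [[266.4 168.3]] [[262.5 221.5]]
plt top 45 [[247.3 158.8]] [[238.6 225.8]]
phone ctr [[284.59115711 151.3692919 ]]
```

View pics/show.png

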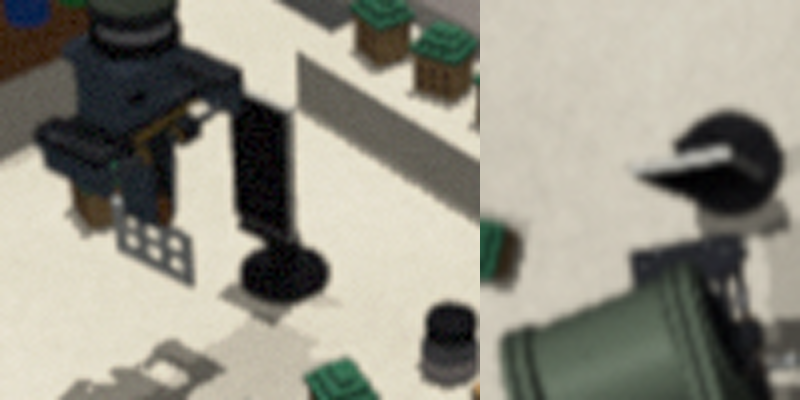

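The windowed plate hangs upright from the gripper in front of the phone. Its bottom corners are at side (249,172) and (268,181), within 0.5 px of prediction. I'll make a small centring correction and then settle.

Request:
apply_moves:
  grip: [5, 5, 5, 5, 5, 5, 5, 5, 5, 5]
  offset:
    - [0.03, -0.01, 0.01]
    - [0.07, -0.03, 0.02]
    - [0.07, -0.03, 0.02]
    - [0.07, -0.03, 0.02]
    - [0.07, -0.03, 0.02]
    - [0.07, -0.03, 0.02]
    - [0.07, -0.03, 0.02]
    - [0.07, -0.03, 0.02]
    - [0.07, -0.03, 0.02]
    - [0.07, -0.03, 0.02]
  dr:
    - [0, 0, 0]
    - [0, 0, 0]
    - [0, 0, 0]
    - [0, 0, 0]
    - [0, 0, 0]
    - [0, 0, 0]
    - [0, 0, 0]
    - [0, 0, 0]
    - [0, 0, 0]
    - [0, 0, 0]

```text
t: 13.45
ee_pos: [427.6, 181.5, 185.4]
eef_rot: [180.0, -0.0, 99.7]
ft_force: [0.1, 0.2, -0.9]
width: 11.4
grasp_force: 25.0
```

Run:
```python
from h import *
state();shot('side','fin_s.png');T=shot('top','fin_t.png')
```

```text
{'t': 13.45, 'joint_positions': [21.58, 10.04, 106.67, 0.0, 63.28, 11.86], 'ee_pos': [427.59, 181.5, 185.41], 'eef_rot': [180.0, -0.0, 99.72], 'ft_force': [0.07, 0.22, -0.9], 'width': 11.37, 'grasp_force': 25.0}
```

View pics/fin_s.png

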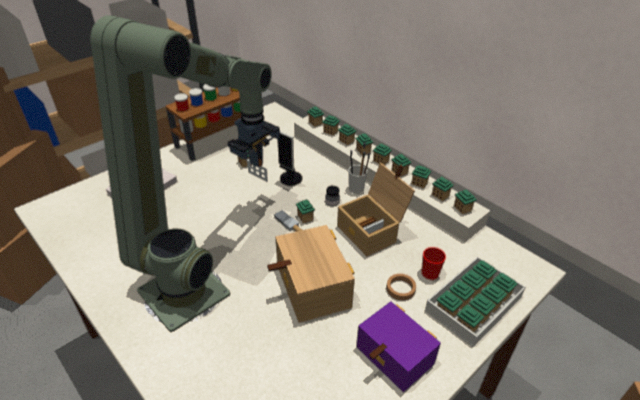

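The cover is open at (392,190), the blank is still in the case at (372,222), the bystanders are unmoved, and the stencil is held before the phone at (258,171).

```bash
python3 -c "
from cell import job
print(job.sign_off())"
```

```text
the job is handed in; nothing more can be done
None
```

I opened the cover and it stays open, then drew out the window stencil and handed the job in with it held still and upright about 15 cm in front of the phone, centred and square to the screen by my camera measurements; the blank is still in its slot, and nothing else looks moved.

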